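# Release a waffle maker's crumb tray with the catch pin

## Robot

A 7-joint arm with a two-finger parallel gripper is mounted at the origin on the work surface. World frame = base frame: x ahead of the robot, y to its left, z up, the work surface at z = 0. Lengths are in m, angles in rad, forces in N, time in s.
With the tool pointing down it reaches from about 0.35 to 0.9 m from the base axis. Payload 8.1 kg.
Tool frame: the origin (TCP) lies at the very end of the fingers, on their centre line; the grasp point (between the pads) lies 19 mm behind it; z points along the fingers, y is the line along which they close (so a half turn about z gives the same grasp; the last joint's range is limited). The gripper opens to 92 mm and grips with 3 to 60 N. Pads are 19 mm wide; open, the fingers measure 130 mm over their backs; the gripper's body (75 mm by 190 mm) begins 47 mm behind the grasp point.
Start: joints at [1.153, 0.434, 0.025, 1.573, -0.012, 1.134, -0.075], TCP at [0.193, -0.594, 0.19] pointing down, gripper open.
Joint ranges: [-2.62, 2.62], [-0.44, 2.09], [-1.27, 1.32], [0.08, 2.57], [-1.32, 4.46], [0.12, 2], [-2.74, 2.74]. Speed limits (rad/s): [2.22, 2.22, 3.01, 3.01, 3.14, 3.14, 3.14].

## Interface

Orientations are given as a rotation vector (axis times angle).
In Python, from cell import arm gives the robot as it stands.
- The arm moves only by the tool jog_arm, never from a script. Its argument "rows" is a list of rows, each a list of 3 entries, a list of its own where there are three numbers: the shift along the world's x, y, z in cm, then the turn, a rotation vector about the world's x, y, z in degrees, then the opening, from 0 (shut) to 1 (fully open). A call has 1 to 8 rows; each row is the pose to reach, as a shift and turn from the pose commanded when the call began; what a row does not reach only later rows make up. A row lasts 1/8 s, in which the tool goes at most 62.5 mm and 10.7 degrees, less where a joint would pass 70% of its speed; a pose out of reach is approached as far as the arm can. A call with a gripper value outside its range is refused whole. The fingers move at their own pace and stop on an object; "newtons" is the grip in N (left out, the last holds). Time passes only in rows, so rows that repeat a pose let the fingers close. It gives the time, the measured TCP pose, the force, the opening and the grip force at its end, in the units of the state.
- arm.observe(): the state, without advancing time (a new reading comes with each control period).
- arm.get_image(name): name is "scene" or "side" or "wrist"; returns a dict with "img" (420x560x3 uint8, red, green, blue), "depth" (420x560 float32, m along the optical axis (not along the pixel's ray), 0 where there is no reading), "fx", "fy", "cx", "cy" (pixels), "rvec" (rotation vector, rad) and "tvec" (3), from world to camera coordinates, as OpenCV has them; the wrist camera has in their place "mount" (4x4, takes a point from camera to tool coordinates, whose origin is the TCP and whose axes are the flange's). Camera axes: x right, y down, z forward; pixel columns grow to the right and rows downward; lengths in m; the calibration is good to about 2 mm. A picture is of the moment at which its call begins: read the wrist's pose just before it.
- arm.sign_off(): hands the job in; it is judged then, once.
The state is a dict: "clock": time; "joints": joint angles; "dq": joint speeds; "joint_efforts": joint torques, N m; "position": TCP position; "ee_rot": TCP orientation; "force": force on the tool from outside, world axes, zero at the start; "ft_torque": the same for the moment, N m; "width": opening from 0.0 (shut) to 1.0 (fully open); "gripper_force": force on a finger pad.
Only numpy, scipy, OpenCV 4.12 (cv2) and the standard library are available. Lean on these libraries where they do the work, as an engineer would, in place of code of your own. Each camera call takes 0.05 s, during which the arm holds its last target. There are 200 camera calls.

## Task

Take the wooden-handled steel pin out of its block and use it to get the waffle maker's crumb tray out: hold the sunken catch button in the tray's front shelf down with the pin and, keeping it down, push the tray out by at least 6 cm. Be gentle, the catch is plastic. Then put the pin fully back upright in its block and leave the breakfast things where they are.

Things in the scene. Friction and masses are not known exactly. Their poses are not given: they have to be found in the camera images.
- waffle: the closed waffle maker, does not move: a 230 x 250 mm box 95 mm high, black base, metal lid. Origin: centre of its underside, on the table. Its x axis points from the tray side to the back; the tray comes out along its -x. Of the crumb tray only the front shelf shows, 85 mm (x) x 130 mm (y), standing 85 mm out of the front face, its flat top 42 mm above the table
- tray (a joint): how far the tray is out along the waffle maker's -x, m: 0 closed and latched, end stop at 0.080. Slides stiffly (about 2 N) and stays where it is left. Latched, it gives only about 1 mm. The catch passes four notches in the first 36 mm and springs into the next whenever the button is not held down; beyond about 42 mm it is free
- well (a point): centre of the mouth of the 12 x 12 mm square well, with vertical walls, in the flat top of the tray's shelf, 60 mm in front of the waffle maker's front face; moves with the tray; z up. At its bottom, filling it, lies the catch button, 8 to 24 mm below the mouth: the depth differs from time to time and must be felt
- shelf_edge (a point): middle of the shelf's outer top edge, 25 mm outward of the well; moves with the tray. The catch button in the well has a spring: 3 N at first touch, 0.86 N more per mm, about 8 N at its stop 6 mm down; the tray can slide from about 4 mm down (6.5 N). The pin must never push with more than 14 N on the catch or the tray, in any direction
- pin: the pin tool, 60 g: round steel pin 6 mm thick and 46 mm long, above it a round collar 24 mm across and 4 mm thick, above that a square wooden handle 16 x 16 mm, 60 mm long, 110 mm overall. Origin: the centre of the pin's tip; z runs up along the pin to the handle (handle from 50 to 110 mm); x and y are square to the handle's faces
- block_hole (a point): centre of the mouth of the square hole (12 x 12 mm, 50 mm deep, slightly bevelled) in the top of the pin's wooden block, 70 x 70 x 55 mm, which is fixed to the table; z up. With the pin home, its collar lies on the block's top and its tip 46 mm below this point
- bowl: white bowl of cereal, 150 mm across, 55 mm high, origin at the centre of its underside; leave it alone
- mug: white mug, 78 mm across, 90 mm high, origin at the centre of its underside; leave it alone
- jar: amber jam jar, 66 mm across, 90 mm high, origin at the centre of its underside; leave it alone
- spoon: steel spoon lying on the table; leave it alone
There are look-alikes about, which are no part of the job. What is shaped like the part that bears block_hole but green or pink is not meant.

How it is judged:
By the outcome, as a careful person would: the job done as asked, in the order asked, and still so for the second after the job is handed in, with the robot touching nothing.
It also fails if it takes over 67 s, if anything falls off the work surface, if the arm or the gripper's body presses on something with over 40 N, if the wrist force passes 120 N, or if a joint passes its speed limit or range.

## Working session

There is one attempt and no reset: what is moved stays moved. The work goes in short steps, Python scripts to look and compute and a tool call to move; the robot and the scene stay as the last step left them, time stands still between calls to the robot, and variables do not carry over. Pictures are saved under pics/ and viewed, at most 10 in all, crops included, and the job is handed in when it is done.

Besides the shell and the picture viewer there is one more tool, called as a command line: name --argument value ..., lists and objects as JSON in quotes. jog_arm: Moves the arm, as the interface text tells. Its arguments: {"type":"object","properties":{"rows":{"type":"array","items":{"type":"array"}},"newtons":{"type":"number"}},"required":["rows"]}

```bash
mkdir -p pics; cat > h.py <<'E'
import numpy as np, cv2, pickle
from cell import arm
from scipy.spatial.transform import Rotation as R
def snap(name,fn):
    s=arm.observe(); d=arm.get_image(name); d['pos']=np.array(s['position']); d['rot']=np.array(s['ee_rot'])
    cv2.imwrite(f'pics/{fn}.png',d['img'][:,:,::-1]); pickle.dump(d,open(f'pics/{fn}.pkl','wb')); return d
def load(fn): return pickle.load(open(f'pics/{fn}.pkl','rb'))
def toworld(d,pc):
    pc=np.asarray(pc,float)
    if 'mount' in d:
        M=np.array(d['mount']); return (pc@M[:3,:3].T+M[:3,3])@R.from_rotvec(d['rot']).as_matrix().T+d['pos']
    Rm=R.from_rotvec(np.ravel(d['rvec'])).as_matrix(); return (pc-np.ravel(d['tvec']))@Rm
def px(d,u,v,z=None):
    ray=np.array([(u-d['cx'])/d['fx'],(v-d['cy'])/d['fy'],1.])
    if z is None: return toworld(d,ray*d['depth'][int(round(v)),int(round(u))])
    o=toworld(d,[0,0,0]); r=toworld(d,ray)-o; return o+r*(z-o[2])/r[2]
def crop(fn,u0,v0,u1,v1,k,out):
    im=cv2.imread(f'pics/{fn}.png')[v0:v1,u0:u1]; cv2.imwrite(f'pics/{out}.png',cv2.resize(im,None,fx=k,fy=k,interpolation=cv2.INTER_CUBIC))
E
python3 -c "
from h import *
a=snap('scene','s0');b=snap('side','d0')
im=np.vstack([a['img'],b['img']])[:,:,::-1]
cv2.imwrite('pics/both.png',cv2.resize(im,None,fx=.71,fy=.71))
for d in (a,b): print(toworld(d,[0,0,0]),d['fx'])
print(arm.observe())
"
```

```text
[ 0.93626415 -0.54808459  1.03781638] 393.2488800759483
[0.31216814 0.81991621 0.88416863] 407.31750593243
{'clock': 0.1, 'joints': array([ 1.15339139,  0.43513623,  0.02496479,  1.57400927, -0.01160275,
        1.13396927, -0.07511061]), 'dq': array([ 0.00018644, -0.00210038, -0.00186614, -0.00285006,  0.00058138,
       -0.00026549,  0.00096173]), 'joint_efforts': array([ 4.35330687e-03, -6.69129109e+01,  9.88344848e-01, -3.15148222e+01,
       -6.06052252e-02,  3.73663567e-02,  7.01390195e-05]), 'position': array([ 0.19331618, -0.5938254 ,  0.18953275]), 'ee_rot': array([-3.10145383e+00, -4.92132021e-01,  5.22857602e-04]), 'force': array([0.07884622, 0.35313805, 0.25071717]), 'ft_torque': array([ 0.02760713,  0.03545068, -0.04378071]), 'gripper_force': 0.0, 'width': 1.0033787194177288}
```

View pics/s0.png

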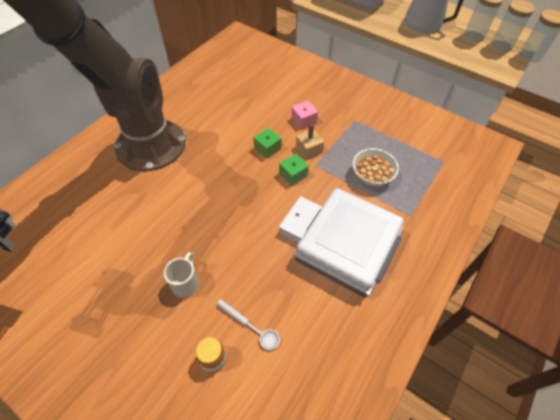

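View pics/d0.png

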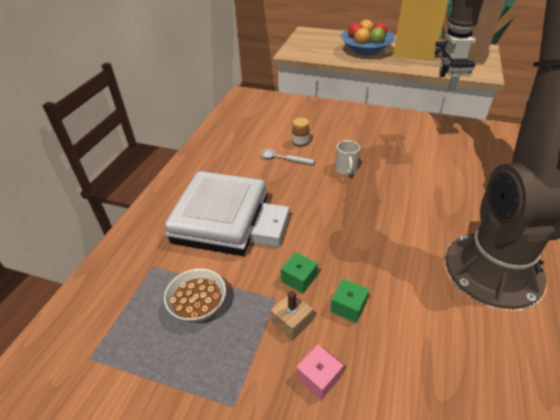

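The pin stands in the natural-wood block, at scene (310,140) and side (292,312). The look-alikes are green at scene (267,142) and (293,168), and pink at (305,113). The wooden one is meant: it isn't green or pink, and it holds the pin. The tray shelf is at scene (300,218), with its well near (297,214). I'll confirm both in an enlarged crop.

```bash
python3 -c "
from h import *
crop('s0',240,90,340,250,3.7,'c1');crop('d0',230,190,350,350,3.7,'c2')
a=cv2.imread('pics/c1.png');b=cv2.imread('pics/c2.png');cv2.imwrite('pics/c12.png',np.hstack([a[:592],b[:592]])[:,:800])
s=load('s0');d=load('d0')
print('well',px(s,297,214,.042),px(d,276,220,.042))
print('handle top',px(s,311,125),px(d,292,295))
# shelf/waffle/block fits by height
for n,c in (('s',s),('d',d)):
    v,u=np.mgrid[:420,:560]; z=c['depth']; P=toworld(c,np.stack([(u-c['cx'])/c['fx']*z,(v-c['cy'])/c['fy']*z,z],-1).reshape(-1,3))
    np.save(f'pics/P{n}.npy',P)
    w=px(c,297,214,.042) if n=='s' else px(c,276,220,.042)
    b=px(c,311,125) if n=='s' else px(c,292,295)
    D=np.hypot(*(P-w)[:,:2].T)
    for nm,m in (('shelf',(abs(P[:,2]-.042)<.004)&(D<.12)),('lid',(P[:,2]>.085)&(P[:,2]<.105)&(D<.4)&(np.hypot(*(P-b)[:,:2].T)>.1)&(P[:,0]>.4)),('block',(abs(P[:,2]-.055)<.003)&(np.hypot(*(P-b)[:,:2].T)<.06)),('handle',(P[:,2]>.075)&(P[:,2]<.13)&(np.hypot(*(P-b)[:,:2].T)<.06))):
        Q=P[m]; 
        if len(Q)>5: print(n,nm,len(Q),Q.mean(0).round(4),cv2.minAreaRect(Q[:,:2].astype(np.float32)*1000), Q[:,2].max())
"
```

```text
well [0.60715533 0.03181436 0.042     ] [0.60577752 0.0287489  0.042     ]
handle top [0.47228166 0.31027167 0.11717138] [0.46957555 0.3157141  0.11937359]
s shelf 811 [0.6214 0.0283 0.0412] ((621.326904296875, 31.01016616821289), (76.91844177246094, 132.26959228515625), 4.578700542449951) 0.04595939226619192
s lid 5910 [0.7824 0.028  0.0921] ((709.87841796875, -106.49502563476562), (646.0703125, 305.39208984375), 62.94186019897461) 0.10141233369707221
s block 218 [0.4774 0.3063 0.0545] ((475.1501770019531, 309.1415710449219), (72.89315032958984, 69.44462585449219), 60.36594772338867) 0.05780866238143323
s handle 65 [0.4753 0.3057 0.1007] ((473.0428771972656, 309.3917541503906), (15.972195625305176, 20.180458068847656), 53.97405242919922) 0.12238313936402362
d shelf 879 [0.6244 0.0359 0.0429] ((630.0308227539062, 15.132331848144531), (91.78968048095703, 167.63619995117188), 3.921278715133667) 0.045985087302039394
d lid 4460 [0.7712 0.0529 0.094 ] ((708.6874389648438, -103.09954833984375), (647.0440063476562, 310.025634765625), 63.49504089355469) 0.10097096504281987
d block 600 [0.472  0.3179 0.0557] ((474.5179443359375, 311.84954833984375), (71.99034881591797, 72.1120376586914), 64.18016815185547) 0.057997126427012165
d handle 135 [0.4721 0.315  0.1037] ((472.9173278808594, 311.82086181640625), (16.017850875854492, 16.869796752929688), 54.113311767578125) 0.12346689974868179
```

View pics/c12.png

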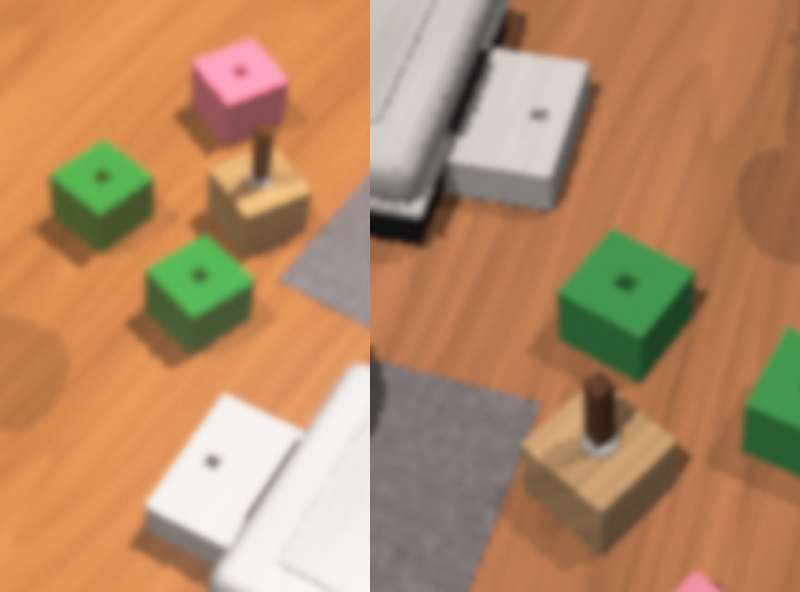

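The crops confirm it. The pin's dark handle stands in the natural-wood block (crop left (262,155), right (598,410)), and the shelf well is at left (212,461) and right (540,115). The heights agree with the given sizes. Now I'll move over the pin.

jog_arm --rows '[[[4,5,1.5],[0,0,5],1],[[8,10,3],[0,0,10],1],[[12,15,5],[0,0,18],1],[[16,20,7],[0,0,25],1],[[20,25,8],[0,0,30],1],[[24,30,8],[0,0,36],1],[[27,35,8],[0,0,36],1],[[28,40,8],[0,0,36],1]]' --newtons 30

```text
clock: 1.1
position: [0.474, -0.1949, 0.2699]
ee_rot: [-2.798, -1.427, -0.0]
force: [0.4, -0.1, -0.7]
width: 0.999
gripper_force: 0.0
```

jog_arm --rows '[[[0,6,0],[0,0,0],1],[[0,12,0],[0,0,0],1],[[0,18,0],[0,0,0],1],[[0,24,-1],[0,0,0],1],[[0,30,-2],[0,0,0],1],[[0,36,-4],[0,0,0],1],[[0,42,-4],[0,0,0],1],[[0,45,-4],[0,0,0],1]]'

```text
clock: 2.1
position: [0.4714, 0.2569, 0.2297]
ee_rot: [-2.795, -1.432, 0.001]
force: [1.0, -0.4, -0.4]
width: 1.002
gripper_force: 0.0
```

jog_arm --rows '[[[0,3,0],[0,0,0],1],[[0,5,0],[0,0,0],1],[[0,5,0],[0,0,0],1]]'

```text
clock: 2.48
position: [0.4723, 0.3045, 0.2299]
ee_rot: [-2.797, -1.43, 0.001]
force: [0.0, -0.4, 0.5]
width: 0.998
gripper_force: 0.0
```

```bash
python3 -c "
from h import *
snap('wrist','w1');s=arm.observe();print(s['position'],s['ee_rot'],R.from_rotvec(s['ee_rot']).as_matrix().round(3),s['force'])"
```

```text
[0.47267095 0.30309582 0.22993276] [ 2.79808778e+00  1.42774749e+00 -1.13805135e-03] [[ 0.587  0.81  -0.001]
 [ 0.81  -0.587 -0.001]
 [-0.001 -0.    -1.   ]] [ 0.28388083  0.38361393 -0.43660218]
```

View pics/w1.png

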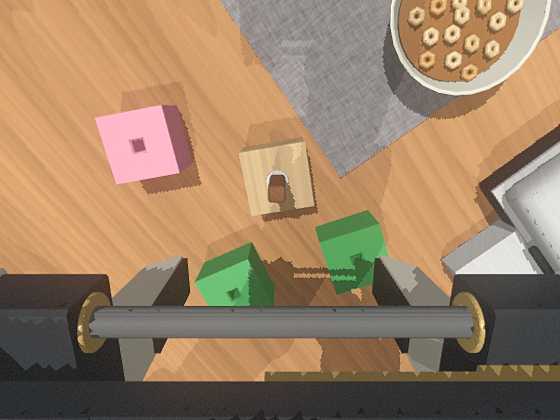

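The wrist view shows the wooden block at about (280,180), with the pin handle's top near (277,190). I'll measure the top faces from depth.

```bash
python3 -c "
from h import *
c=load('w1'); v,u=np.mgrid[:420,:560]; z=c['depth']; P=toworld(c,np.stack([(u-c['cx'])/c['fx']*z,(v-c['cy'])/c['fy']*z,z],-1).reshape(-1,3))
ok=(z.ravel()>.05)&(v.ravel()<255)
g=(u.ravel()>225)&(u.ravel()<320)&(v.ravel()>130)&(v.ravel()<225)&ok
for nm,m in (('top',g&(abs(P[:,2]-.119)<.004)),('block',g&(abs(P[:,2]-.055)<.003))):
    Q=P[m]; print(nm,len(Q),Q.mean(0).round(4),cv2.minAreaRect(Q[:,:2].astype(np.float32)*1000))
    vv,uu=v.ravel()[m],u.ravel()[m]; print(uu.min(),uu.max(),vv.min(),vv.max())
print(toworld(c,[0,0,0]),c['fx'])
"
```

```text
top 296 [0.4718 0.3127 0.1191] ((471.69879150390625, 312.24114990234375), (15.318848609924316, 15.363804817199707), 53.5641975402832)
268 285 185 202
block 3653 [0.4729 0.3148 0.0557] ((471.4920654296875, 312.74847412109375), (70.29733276367188, 70.08291625976562), 63.81914138793945)
239 313 142 215
[0.51813894 0.37017336 0.42512494] 350.4448578761303
```

jog_arm --rows '[[[-0.1,0.6,-4],[0,0,-0.5],1],[[-0.1,0.6,-8],[0,0,-0.5],1],[[-0.1,0.6,-12],[0,0,-0.5],1],[[-0.1,0.6,-14],[0,0,-0.5],1],[[-0.1,0.6,-15],[0,0,-0.5],1],[[-0.1,0.6,-16],[0,0,-0.5],1],[[-0.1,0.6,-16],[0,0,-0.5],1],[[-0.1,0.6,-16],[0,0,-0.5],1]]'

```text
clock: 3.52
position: [0.4722, 0.3095, 0.0709]
ee_rot: [-2.805, -1.415, -0.002]
force: [0.1, -0.2, -0.7]
width: 1.001
gripper_force: 0.0
```

```bash
python3 -c "
from h import *
print(np.mean([(lambda s:s['position'])(arm.observe()) for _ in range(5)],0))"
```

```text
[0.47220733 0.30954975 0.07093135]
```

jog_arm --rows '[[[0,0.2,0],[0,0,0],1],[[0,0.2,0],[0,0,0],1],[[0,0.2,0],[0,0,0],0.5],[[0,0.2,0],[0,0,0],0.2],[[0,0.2,0],[0,0,0],0.1],[[0,0.2,0],[0,0,0],0.05],[[0,0.2,0],[0,0,0],0.05],[[0,0.2,0],[0,0,0],0.05]]' --newtons 40

```text
clock: 4.53
position: [0.4718, 0.3113, 0.0702]
ee_rot: [2.805, 1.415, 0.0]
force: [0.4, 0.5, 0.1]
width: 0.396
gripper_force: 0.0
```

jog_arm --rows '[[[0,0,0],[0,0,0],0.05],[[0,0,0],[0,0,0],0.05],[[0,0,0],[0,0,0],0.05],[[0,0,0],[0,0,0],0.05],[[0,0,0],[0,0,0],0.05]]'

```text
clock: 5.15
position: [0.4718, 0.3113, 0.0703]
ee_rot: [2.805, 1.415, 0.0]
force: [-0.3, 0.7, -1.0]
width: 0.169
gripper_force: 40.0
```

The pin is gripped (15.5 mm opening). Next I'll lift it, turn so the fingers close along the push direction, and look at the well from near.

jog_arm --rows '[[[0,0,1],[0,0,0],0.05],[[0,0,4],[0,0,0],0.05],[[0,0,8],[0,0,0],0.05],[[0,0,12],[0,0,0],0.05],[[2,-5,12],[0,0,6],0.05],[[4,-10,12],[0,0,12],0.05],[[6,-15,12],[0,0,20],0.05],[[8,-20,12],[0,0,28],0.05]]' --newtons 60

```text
clock: 6.15
position: [0.5523, 0.1098, 0.1911]
ee_rot: [2.374, 2.057, 0.001]
force: [0.2, 0.5, -0.8]
width: 0.166
gripper_force: 60.0
```

jog_arm --rows '[[[2,-5,0],[0,0,8],0.05],[[4,-10,0],[0,0,10],0.05],[[5.5,-14,0],[0,0,10],0.05],[[5.5,-14,0],[0,0,10],0.05],[[5.5,-14,0],[0,0,10],0.05]]'

```text
clock: 6.78
position: [0.6066, -0.028, 0.1906]
ee_rot: [-2.191, -2.251, -0.001]
force: [-0.4, 0.6, -1.0]
width: 0.161
gripper_force: 60.0
```

```bash
python3 -c "
from h import *
snap('wrist','w2');s=arm.observe();print(s['clock'],s['position'],R.from_rotvec(s['ee_rot']).as_matrix().round(3),s['force'],s['joints'].round(2),s['width'],s['gripper_force'])"
```

```text
6.825 [ 0.60650372 -0.02726511  0.19070543] [[-0.028  1.     0.   ]
 [ 1.     0.028  0.001]
 [ 0.001  0.    -1.   ]] [ 0.14835564 -0.01777155 -0.56926993] [ 0.4   0.49 -0.65  1.58  0.31  1.18 -0.29] 0.1652083572154281 59.99519348144531
```

View pics/w2.png

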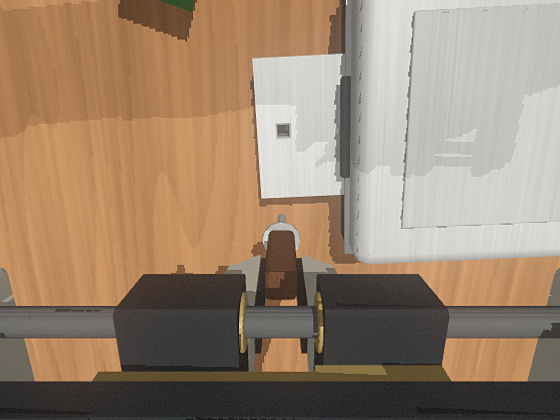

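The well mouth is at (283,130), the shelf's outer edge runs from (252,58) to (261,198), and the pin tip is near (282,216).

```bash
python3 -c "
from h import *
c=load('w2');im=c['img']
g=im[122:140,274:293].mean(-1); m=g<150; vv,uu=np.nonzero(m); uu=uu+274;vv=vv+122; print('dark',uu.min(),uu.max(),vv.min(),vv.max(),uu.mean(),vv.mean())
u0,v0=(uu.min()+uu.max())/2,(vv.min()+vv.max())/2
w=px(c,u0,v0,.042);print('well',w, 'mouth size',px(c,uu.max()+1,v0,.042)-px(c,uu.min(),v0,.042), 'depth pix',px(c,283,130))
v,u=np.mgrid[:420,:560]; z=c['depth']; P=toworld(c,np.stack([(u-c['cx'])/c['fx']*z,(v-c['cy'])/c['fy']*z,z],-1).reshape(-1,3))
m=(abs(P[:,2]-.042)<.004)&(u.ravel()<346)&(u.ravel()>245)&(v.ravel()<205)&(v.ravel()>48);Q=P[m]
print('shelf',len(Q),Q[:,2].mean(),cv2.minAreaRect(Q[:,:2].astype(np.float32)*1000))
print('tip',px(c,282,216,.130),c['pos'])
a=px(c,252.5,58,.042);b=px(c,261.5,198,.042);print('edge',a,b,(a+b)/2,np.degrees(np.arctan2(*(b-a)[:2])))
"; python3 -c "
import sys;sys.path.insert(0,'.')" ; python3 -c "
from h import *
crop('w2',240,40,340,300,2.3,'c3')
a=load('w2');t=(np.array([282,216]));print(a['depth'][210:225:3,276:290:2].round(3))"
```

```text
dark 277 289 124 136 282.7338129496403 129.8705035971223
well [0.60657027 0.03234472 0.042     ] mouth size [0.01241327 0.00034686 0.        ] depth pix [0.60677367 0.0310456  0.02003539]
shelf 11696 0.04279618954216721 ((623.2501831054688, 28.698379516601562), (83.34703826904297, 138.41229248046875), 4.3130388259887695)
tip [ 0.60690735 -0.02643142  0.13      ] [ 0.60659667 -0.02802786  0.19064608]
edge [0.57717106 0.09477513 0.042     ] [ 0.58684149 -0.03516519  0.042     ] [0.58200627 0.02980497 0.042     ] 175.7437743537515
[[0.402 0.401 0.402 0.402 0.401 0.4   0.402]
 [0.401 0.402 0.401 0.402 0.401 0.402 0.402]
 [0.404 0.262 0.261 0.26  0.262 0.402 0.403]
 [0.405 0.256 0.254 0.253 0.255 0.404 0.403]
 [0.22  0.218 0.219 0.216 0.218 0.406 0.406]]
```

View pics/c3.png

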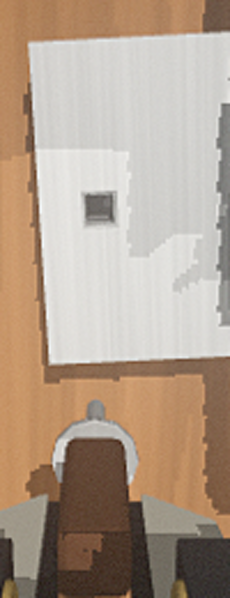

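The bottom of the well reads about 22 mm down (rough), and the waffle's yaw is about +4.3°. I'll move the tip over the well, just above the mouth.

jog_arm --rows '[[[0,3,0],[0,0,2.5],0.05],[[0,6,0],[0,0,2.5],0.05],[[0,6.1,0],[0,0,2.5],0.05],[[0,6.1,-3],[0,0,2.5],0.05],[[0,6.1,-6],[0,0,2.5],0.05],[[0,6.1,-8],[0,0,2.5],0.05],[[0,6.1,-8.2],[0,0,2.5],0.05],[[0,6.1,-8.2],[0,0,2.5],0.05]]'

```text
clock: 7.82
position: [0.6071, 0.0327, 0.1091]
ee_rot: [2.141, 2.298, 0.001]
force: [0.1, 0.3, -2.2]
width: 0.168
gripper_force: 60.0
```

```bash
python3 -c "
from h import *
snap('wrist','w3');s=arm.observe();print(s['clock'],s['position'],s['force'],s['width'])
c=load('w3');print('well z.042 at TCP xy: tip px world',px(c,282,216,.048))
crop('w3',240,150,320,270,5,'c4')"
```

```text
7.875 [0.60740058 0.03268599 0.10936179] [ 0.8033975  -0.10516761 -0.24024658] 0.1679572729401987
well z.042 at TCP xy: tip px world [0.60745674 0.03413346 0.048     ]
```

View pics/c4.png

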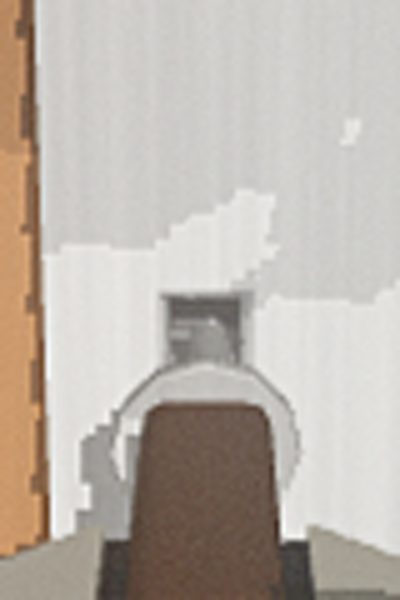

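The well is at crop (163–252, top edge 292), with the pin tip inside it at about (210,318), centred in x. I'll check y numerically.

```bash
python3 -c "
from h import *
c=load('w3')
print('well far edge',px(c,281.5,208.6,.042),'tip far edge',px(c,282,213.7,.048),'well L,R',px(c,272.8,212,.042),px(c,290.2,212,.042),c['pos'])
print(c['depth'][206:224:2,276:289:2].round(3))
print([px(c,282,r)[1:].round(4) for r in (212,213,214,215,216,217)])"
```

```text
well far edge [0.60679661 0.03826764 0.042     ] tip far edge [0.60732234 0.03596863 0.048     ] well L,R [0.60022142 0.03502838 0.042     ] [0.61377355 0.03599814 0.042     ] [0.6071112  0.03265697 0.10906493]
[[0.27  0.272 0.271 0.272 0.272 0.271 0.272]
 [0.271 0.272 0.273 0.272 0.272 0.272 0.272]
 [0.294 0.296 0.296 0.296 0.296 0.296 0.273]
 [0.296 0.297 0.296 0.297 0.296 0.295 0.274]
 [0.296 0.296 0.266 0.265 0.296 0.296 0.275]
 [0.296 0.263 0.26  0.26  0.263 0.297 0.276]
 [0.292 0.258 0.256 0.256 0.258 0.29  0.277]
 [0.286 0.252 0.25  0.251 0.254 0.287 0.276]
 [0.22  0.219 0.217 0.218 0.22  0.281 0.277]]
[array([0.029, 0.02 ]), array([0.0281, 0.0199]), array([0.0365, 0.0505]), array([0.037 , 0.0548]), array([0.0364, 0.0555]), array([0.0368, 0.0591])]
```

jog_arm --rows '[[[0,-0.05,-0.4],[0,0,0],0.05],[[0,-0.05,-0.8],[0,0,0],0.05],[[0,-0.05,-1.2],[0,0,0],0.05],[[0,-0.05,-1.6],[0,0,0],0.05],[[0,-0.05,-2.0],[0,0,0],0.05],[[0,-0.05,-2.2],[0,0,0],0.05],[[0,-0.05,-2.2],[0,0,0],0.05]]'

```text
clock: 8.75
position: [0.6067, 0.0318, 0.0861]
ee_rot: [-2.142, -2.298, 0.0]
force: [0.3, 0.1, -1.2]
width: 0.168
gripper_force: 60.0
```

jog_arm --rows '[[[0,0,-0.1],[0,0,0],0.05],[[0,0,-0.2],[0,0,0],0.05],[[0,0,-0.2],[0,0,0],0.05]]'

```text
clock: 9.12
position: [0.6068, 0.0318, 0.0842]
ee_rot: [-2.142, -2.298, 0.0]
force: [0.7, -0.5, -0.7]
width: 0.166
gripper_force: 60.0
```

jog_arm --rows '[[[0,0,-0.1],[0,0,0],0.05],[[0,0,-0.2],[0,0,0],0.05],[[0,0,-0.2],[0,0,0],0.05]]'

```text
clock: 9.5
position: [0.6067, 0.0318, 0.0821]
ee_rot: [-2.142, -2.298, 0.0]
force: [-0.5, 0.3, -0.5]
width: 0.168
gripper_force: 60.0
```

jog_arm --rows '[[[0,0,-0.1],[0,0,0],0.05],[[0,0,-0.1],[0,0,0],0.05],[[0,0,-0.1],[0,0,0],0.05]]'

```text
clock: 9.88
position: [0.6068, 0.0318, 0.0812]
ee_rot: [2.142, 2.298, 0.0]
force: [-0.6, 0.1, -0.4]
width: 0.165
gripper_force: 60.0
```

jog_arm --rows '[[[0,0,-0.1],[0,0,0],0.05],[[0,0,-0.1],[0,0,0],0.05],[[0,0,-0.1],[0,0,0],0.05]]'

```text
clock: 10.25
position: [0.607, 0.0319, 0.0805]
ee_rot: [2.142, 2.298, 0.001]
force: [-0.4, 0.0, 2.0]
width: 0.17
gripper_force: 60.0
```

jog_arm --rows '[[[0,0,-0.1],[0,0,0],0.05],[[0,0,-0.2],[0,0,0],0.05],[[0,0,-0.3],[0,0,0],0.05],[[0,0,-0.3],[0,0,0],0.05]]'

```text
clock: 10.75
position: [0.607, 0.0319, 0.0773]
ee_rot: [2.142, 2.298, 0.0]
force: [-0.3, -0.2, 4.9]
width: 0.171
gripper_force: 60.0
```

jog_arm --rows '[[[0,0,-0.1],[0,0,0],0.05],[[0,0,-0.15],[0,0,0],0.05],[[0,0,-0.15],[0,0,0],0.05]]'

```text
clock: 11.12
position: [0.607, 0.0319, 0.076]
ee_rot: [2.142, 2.298, 0.001]
force: [0.2, -0.9, 5.2]
width: 0.165
gripper_force: 60.0
```

```bash
python3 -c "
from h import *
s=arm.observe();print(s['clock'],s['position'],s['force'],s['ft_torque'])"
```

```text
11.125 [0.6070477  0.03192703 0.07600744] [ 0.19428613 -0.87663267  5.18816656] [-0.01186503  0.01184005 -0.01501325]
```

jog_arm --rows '[[[0,0,-0.05],[0,0,0],0.05],[[0,0,-0.08],[0,0,0],0.05],[[0,0,-0.08],[0,0,0],0.05]]'

```text
clock: 11.5
position: [0.6071, 0.0319, 0.0753]
ee_rot: [2.142, 2.298, 0.001]
force: [-0.7, -0.3, 7.6]
width: 0.165
gripper_force: 60.0
```

jog_arm --rows '[[[0,0,0],[0,0,0],0.05]]'

```text
clock: 11.62
position: [0.6071, 0.0319, 0.0753]
ee_rot: [2.142, 2.298, 0.001]
force: [-0.1, 0.2, 6.4]
width: 0.167
gripper_force: 60.0
```

The button is down about 5 mm at roughly 7.5 N. Now I'll push outward gently.

jog_arm --rows '[[[-0.1,-0.01,0],[0,0,0],0.05],[[-0.2,-0.015,0],[0,0,0],0.05],[[-0.3,-0.02,0],[0,0,0],0.05],[[-0.4,-0.03,0],[0,0,0],0.05],[[-0.4,-0.03,0],[0,0,0],0.05]]'

```text
clock: 12.25
position: [0.6042, 0.0317, 0.0757]
ee_rot: [2.141, 2.297, 0.004]
force: [2.3, -0.3, 6.5]
width: 0.17
gripper_force: 60.1
```

jog_arm --rows '[[[-0.1,-0.01,0],[0,0,0],0.05],[[-0.2,-0.015,0],[0,0,0],0.05],[[-0.2,-0.015,0],[0,0,0],0.05]]'

```text
clock: 12.62
position: [0.6022, 0.0315, 0.0757]
ee_rot: [2.141, 2.297, 0.003]
force: [1.4, 0.3, 6.2]
width: 0.162
gripper_force: 60.1
```

jog_arm --rows '[[[-0.15,-0.01,-0.02],[0,0,0],0.05],[[-0.3,-0.02,-0.03],[0,0,0],0.05],[[-0.45,-0.035,-0.03],[0,0,0],0.05],[[-0.6,-0.045,-0.03],[0,0,0],0.05],[[-0.8,-0.06,-0.03],[0,0,0],0.05],[[-1.0,-0.075,-0.03],[0,0,0],0.05]]'

```text
clock: 13.38
position: [0.5923, 0.0309, 0.0755]
ee_rot: [2.141, 2.297, 0.004]
force: [1.4, -0.1, 4.8]
width: 0.166
gripper_force: 60.1
```

jog_arm --rows '[[[-0.2,-0.015,0],[0,0,0],0.05],[[-0.4,-0.03,0],[0,0,0],0.05],[[-0.6,-0.045,0],[0,0,0],0.05],[[-0.8,-0.06,0],[0,0,0],0.05],[[-1.0,-0.075,0],[0,0,0],0.05],[[-1.2,-0.09,0],[0,0,0],0.05]]'

```text
clock: 14.12
position: [0.5803, 0.03, 0.0755]
ee_rot: [2.141, 2.297, 0.004]
force: [3.2, -0.9, 6.6]
width: 0.165
gripper_force: 60.1
```

jog_arm --rows '[[[-0.1,-0.01,-0.03],[0,0,0],0.05],[[-0.25,-0.02,-0.05],[0,0,0],0.05],[[-0.45,-0.035,-0.05],[0,0,0],0.05],[[-0.65,-0.05,-0.05],[0,0,0],0.05],[[-0.85,-0.065,-0.05],[0,0,0],0.05],[[-1.05,-0.08,-0.05],[0,0,0],0.05],[[-1.25,-0.095,-0.05],[0,0,0],0.05],[[-1.45,-0.11,-0.05],[0,0,0],0.05]]'

```text
clock: 15.12
position: [0.5659, 0.0289, 0.075]
ee_rot: [2.141, 2.297, 0.004]
force: [2.5, 0.3, 7.6]
width: 0.168
gripper_force: 60.1
```

jog_arm --rows '[[[-0.2,-0.015,0],[0,0,0],0.05],[[-0.4,-0.03,0],[0,0,0],0.05],[[-0.6,-0.045,0],[0,0,0],0.05],[[-0.8,-0.06,0],[0,0,0],0.05],[[-1.0,-0.075,0],[0,0,0],0.05],[[-1.2,-0.09,0],[0,0,0],0.05],[[-1.4,-0.105,0],[0,0,0],0.05],[[-1.6,-0.12,0],[0,0,0],0.05]]'

```text
clock: 16.12
position: [0.5499, 0.0277, 0.075]
ee_rot: [2.141, 2.297, 0.004]
force: [2.2, -0.6, 6.2]
width: 0.165
gripper_force: 60.1
```

jog_arm --rows '[[[-0.2,-0.015,0],[0,0,0],0.05],[[-0.4,-0.03,0],[0,0,0],0.05],[[-0.6,-0.045,0],[0,0,0],0.05],[[-0.8,-0.06,0],[0,0,0],0.05],[[-0.95,-0.07,0],[0,0,0],0.05],[[-0.95,-0.07,0],[0,0,0],0.05]]'

```text
clock: 16.88
position: [0.5402, 0.027, 0.0749]
ee_rot: [2.141, 2.297, 0.004]
force: [1.3, 0.3, 6.3]
width: 0.166
gripper_force: 60.1
```

jog_arm --rows '[[[-0.2,-0.015,0],[0,0,0],0.05],[[-0.4,-0.03,0],[0,0,0],0.05],[[-0.6,-0.045,0],[0,0,0],0.05],[[-0.6,-0.045,0],[0,0,0],0.05],[[-0.3,-0.02,0],[0,0,0],0.05],[[-0.3,-0.02,0.3],[0,0,0],0.05],[[-0.3,-0.02,0.8],[0,0,0],0.05],[[-0.3,-0.02,1.6],[0,0,0],0.05]]'

```text
clock: 17.88
position: [0.5352, 0.0263, 0.09]
ee_rot: [-2.141, -2.298, 0.001]
force: [-0.1, -0.3, -0.3]
width: 0.166
gripper_force: 60.0
```

jog_arm --rows '[[[0,0,1],[0,0,0],0.05],[[0,0,3],[0,0,0],0.05],[[0,0,6],[0,0,0],0.05],[[0,0,10],[0,0,0],0.05],[[0,-3,10],[0,0,0],0.05],[[0,-5,10],[0,0,0],0.05],[[0,-5,10],[0,0,0],0.05],[[0,-5,10],[0,0,0],0.05]]'

```text
clock: 18.88
position: [0.5357, -0.0226, 0.1904]
ee_rot: [-2.141, -2.299, -0.001]
force: [0.2, -0.2, -0.8]
width: 0.167
gripper_force: 60.0
```

```bash
python3 -c "
from h import *
c=snap('wrist','w4');s=arm.observe();print(s['clock'],s['position'],s['force'],s['width'])"
```

```text
18.925 [ 0.53571418 -0.02229859  0.19031711] [ 0.43489154 -0.33370564  0.36355185] 0.16528546425558513
```

View pics/w4.png

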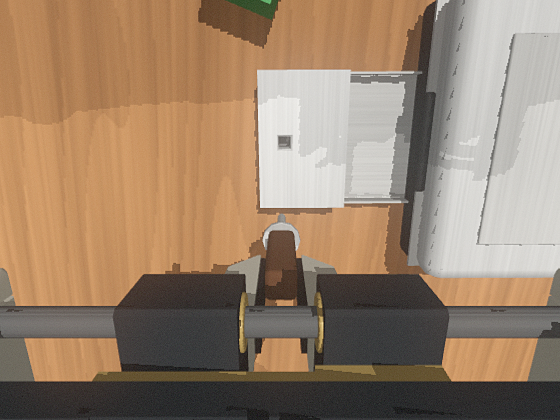

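The tray is out. The well is now at (284.5,142), the pin tip at (282,214), and the pin still looks straight in the fingers.

```bash
python3 -c "
from h import *
c=load('w4');w=px(c,284.5,142,.042);print(w,np.hypot(*(w[:2]-[.6066,.0323])),'tip far edge',px(c,281.7,215,.129),c['pos'])
c=load('w2');print('tip before',px(c,281.7,215.2,.13),c['pos'])
for n in('w2','w4'):
  c=load(n); D=c['depth'][205:224,270:295]; print(n,[ (r+205,(np.nonzero(x<.33)[0]+270).tolist()) for r,x in enumerate(D) if (x<.33).any()][:7])"
```

```text
[0.53532918 0.02664163 0.042     ] 0.07149507978730488 tip far edge [ 0.53571472 -0.02037726  0.129     ] [ 0.53569379 -0.02257673  0.19035411]
tip before [ 0.60665965 -0.02579835  0.13      ] [ 0.60659667 -0.02802786  0.19064608]
w2 [(205, [291]), (206, [276]), (209, [287]), (214, [279, 280, 281, 282, 283]), (215, [278, 279, 280, 281, 282, 283, 284]), (216, [278, 279, 280, 281, 282, 283, 284]), (217, [278, 279, 280, 281, 282, 283, 284])]
w4 [(214, [279, 280, 281, 282, 283]), (215, [278, 279, 280, 281, 282, 283, 284]), (216, [278, 279, 280, 281, 282, 283, 284]), (217, [278, 279, 280, 281, 282, 283, 284]), (218, [278, 279, 280, 281, 282, 283, 284]), (219, [277, 278, 279, 280, 281, 282, 283, 284]), (220, [277, 278, 279, 280, 281, 282, 283, 284, 285])]
```

Tray travel is 71 mm and the pin hasn't shifted in the fingers. Returning to the block.

jog_arm --rows '[[[-1,5,0],[0,0,-6],0.05],[[-2,10,0],[0,0,-13],0.05],[[-3,15,0],[0,0,-20],0.05],[[-4,20,0],[0,0,-27],0.05],[[-5,25,0],[0,0,-34],0.05],[[-6,30,0],[0,0,-40.5],0.05],[[-6.4,33,0],[0,0,-40.5],0.05],[[-6.4,33.5,0],[0,0,-40.5],0.05]]'

```text
clock: 19.92
position: [0.4698, 0.3153, 0.1903]
ee_rot: [-2.799, -1.422, -0.0]
force: [0.2, -0.2, -0.1]
width: 0.167
gripper_force: 60.0
```

jog_arm --rows '[[[0,0,-3],[0,0,0],0.05],[[0,0,-5],[0,0,0],0.05],[[0,0,-6.5],[0,0,0],0.05],[[0,0,-6.5],[0,0,0],0.05]]'

```text
clock: 20.42
position: [0.4714, 0.3107, 0.1243]
ee_rot: [2.805, 1.414, -0.003]
force: [0.9, 0.1, -0.6]
width: 0.17
gripper_force: 60.0
```

```bash
python3 -c "
from h import *
c=snap('wrist','w5');s=arm.observe();print(s['clock'],s['position'],s['force'],s['width'])
crop('w5',220,120,340,260,4,'c5')"
```

```text
20.475 [0.4717789  0.31128416 0.12515074] [ 0.86712342 -1.26652876 -0.99836254] 0.16425719499816585
```

View pics/c5.png

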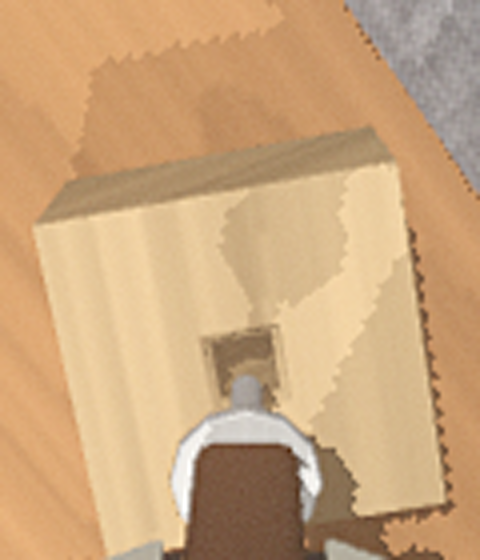

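The hole's far edge is at about crop (240,332) and the tip's far edge at (246,375). Checking the alignment.

```bash
python3 -c "
from h import *
c=load('w5'); q=lambda x,y,z:px(c,220+x/4,120+y/4,z)[:2]
B=[q(36,226,.055),q(396,161,.055),q(443,502,.055)]
print('block',(B[0]+B[2])/2,[np.linalg.norm(B[i]-B[i+1]) for i in (0,1)])
L,Rr=q(203,340,.055),q(278,325,.055);e=(Rr-L)/np.linalg.norm(Rr-L);n=np.array([e[1],-e[0]]);print('edge len',np.linalg.norm(Rr-L),'hole',(L+Rr)/2+n*np.linalg.norm(Rr-L)/2)
t=q(246,375,.064);X=R.from_rotvec(c['rot']).as_matrix()[:2,0];print('tip',t-.003*X,c['pos'])
v,u=np.mgrid[:420,:560]; z=c['depth']; P=toworld(c,np.stack([(u-c['cx'])/c['fx']*z,(v-c['cy'])/c['fy']*z,z],-1).reshape(-1,3))
m=(abs(P[:,2]-.055)<.003)&(np.hypot(P[:,0]-.4715,P[:,1]-.3127)<.052)&(v.ravel()<250);print(cv2.minAreaRect(P[m][:,:2].astype(np.float32)*1000))"
```

```text
block [0.47163468 0.31214496] [np.float64(0.0694151532446728), np.float64(0.07002781502033156)]
edge len 0.014958084401008648 hole [0.47199753 0.31181368]
tip [0.47068002 0.31078778] [0.4713633  0.31071326 0.12425779]
((471.4522705078125, 312.7604675292969), (70.62980651855469, 70.21695709228516), 63.79302978515625)
```

jog_arm --rows '[[[0.08,0.13,0],[0,0,0],0.05],[[0.08,0.13,-0.4],[0,0,0],0.05],[[0.08,0.13,-0.8],[0,0,0],0.05],[[0.08,0.13,-1.2],[0,0,0],0.05],[[0.08,0.13,-1.6],[0,0,0],0.05],[[0.08,0.13,-1.6],[0,0,0],0.05]]'

```text
clock: 21.22
position: [0.4724, 0.3126, 0.1087]
ee_rot: [2.805, 1.415, -0.001]
force: [-0.4, 1.1, -1.2]
width: 0.164
gripper_force: 60.0
```

jog_arm --rows '[[[0,0,-0.6],[0,0,0],0.05],[[0,0,-1.2],[0,0,0],0.05],[[0,0,-1.8],[0,0,0],0.05],[[0,0,-2.4],[0,0,0],0.05],[[0,0,-3.0],[0,0,0],0.05],[[0,0,-3.4],[0,0,0],0.05],[[0,0,-3.5],[0,0,0],0.05],[[0,0,-3.5],[0,0,0],0.05]]'

```text
clock: 22.22
position: [0.4726, 0.3129, 0.0742]
ee_rot: [-2.805, -1.415, -0.0]
force: [0.5, 0.3, -0.3]
width: 0.164
gripper_force: 60.0
```

jog_arm --rows '[[[0,0,-0.15],[0,0,0],0.05],[[0,0,-0.3],[0,0,0],0.05],[[0,0,-0.3],[0,0,0],0.05]]'

```text
clock: 22.6
position: [0.4725, 0.3128, 0.071]
ee_rot: [2.805, 1.415, -0.0]
force: [0.6, 0.1, -0.5]
width: 0.17
gripper_force: 60.0
```

jog_arm --rows '[[[0,0,-0.05],[0,0,0],0.05],[[0,0,-0.1],[0,0,0],0.05],[[0,0,-0.1],[0,0,0],0.05]]'

```text
clock: 22.98
position: [0.4727, 0.3128, 0.0702]
ee_rot: [2.805, 1.415, 0.0]
force: [-0.9, -0.5, -0.0]
width: 0.168
gripper_force: 60.0
```

jog_arm --rows '[[[0,0,-0.05],[0,0,0],0.05],[[0,0,-0.05],[0,0,0],0.3],[[0,0,-0.05],[0,0,0],0.6],[[0,0,-0.05],[0,0,0],1],[[0,0,-0.05],[0,0,0],1],[[0,0,-0.05],[0,0,0],1],[[0,0,-0.05],[0,0,0],1],[[0,0,-0.05],[0,0,0],1]]'

```text
clock: 23.98
position: [0.4726, 0.3128, 0.0697]
ee_rot: [2.805, 1.415, 0.0]
force: [-1.0, -0.4, 0.9]
width: 0.882
gripper_force: 0.0
```

jog_arm --rows '[[[0,0,0],[0,0,0],1],[[0,0,1],[0,0,0],1],[[0,0,4],[0,0,0],1],[[0,0,8],[0,0,0],1],[[0,0,12],[0,0,0],1],[[0,0,16],[0,0,0],1],[[0,0,16],[0,0,0],1],[[0,0,16],[0,0,0],1]]'

```text
clock: 24.98
position: [0.4724, 0.3125, 0.2295]
ee_rot: [2.805, 1.415, -0.0]
force: [-0.4, -0.5, -0.2]
width: 1.001
gripper_force: 0.0
```

```bash
python3 -c "
from h import *
c=snap('wrist','w6');snap('scene','s6');s=arm.observe();print(s['clock'],s['position'],s['force'],s['width'])
v,u=np.mgrid[:420,:560]; z=c['depth']; P=toworld(c,np.stack([(u-c['cx'])/c['fx']*z,(v-c['cy'])/c['fy']*z,z],-1).reshape(-1,3))
m=(P[:,2]>.112)&(P[:,2]<.13)&(np.hypot(P[:,0]-.4715,P[:,1]-.3127)<.04)&(v.ravel()<250)
Q=P[m];print(len(Q),Q.mean(0),cv2.minAreaRect(Q[:,:2].astype(np.float32)*1000))"
```

```text
25.075 [0.47210231 0.31219012 0.22862272] [ 0.12565659 -0.37068553  0.13585064] 0.9992830658447511
308 [0.47247359 0.3146932  0.1187571 ] ((472.11810302734375, 314.31756591796875), (15.041316986083984, 15.498356819152832), 53.3077278137207)
```

View pics/w6.png

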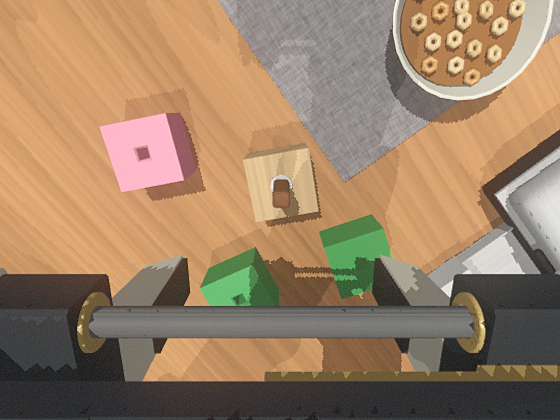

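The pin stands upright and home in its wooden block at (281,190). Its top is at 0.119 m, as at the start. Nothing else has moved, so I'm handing in.

```bash
python3 -c "
from h import *
print(arm.sign_off())"
```

```text
the job is handed in; nothing more can be done
None
```

The job is handed in: with the catch held down, the tray came out about 71 mm, the pin is upright and fully home in its wooden block, and the breakfast things were left alone (about 25 s on the robot's clock; readings on the catch and tray stayed under about 9 N).

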